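# Snap the kettle's lid shut and lift the kettle off its base

### The job

The electric kettle stands on its base with the lid open: first press the lid down until it snaps fully shut, then take the kettle by its handle, lift it straight up about 6 cm clear of the base and hold it there, steady and level, with the lid still shut. Finish while holding it in the air: do not set it down or let go. Keep the kettle level all the while and leave the mug, the cup and the teaspoon alone.

Things in the scene. Friction and masses are not known exactly. Their poses are not given: they have to be found in the camera images.
- electric_kettle: The grey and black electric kettle with all its parts: about 145 mm across at the foot, 225 mm high with the lid shut, empty, about 0.3 kg, centre of mass 35 mm off the axis on the handle side, 130 mm up. Origin: centre of its underside, on the body's upright axis; z up, +y towards the spout, -y towards the handle. It starts upright on its base, handle roughly towards the robot.
- handle_top (a point): Middle of the top face of the black rubber grip block on top of the handle, at y = -79, z = 229 mm in the kettle's frame. The block is 44 mm wide along the kettle's x (flat sides, free on both sides), 34 mm long along y and 36 mm deep: the place to grip from above. A firm grip (20 N or more) keeps the kettle from swinging.
- lid_hinge (a point): Hinge axis of the lid, at y = -51 mm, z = 215 mm in the kettle's frame; the axis runs along the kettle's x.
- lid_press (a point): Middle of the lid's top (outer) face, 65 mm from the hinge axis and 10 mm above it when shut; it swings with the lid. The lid is a black disc about 107 mm across and its far edge is 104 mm from the hinge.
- kettle_lid (a joint): Lid angle in rad: 0 shut and flush, grows as the spout-side edge rises, stop at 1.4. Starts at 0.6 to 1.0; slight friction keeps it where it is left. From 0.22 down to 0.09 a sprung catch resists, at most with about 0.5 Nm (8 N at the lid's middle), and pushes it open again if let go; below about 0.06 it snaps to 0 and stays; opening again takes about 0.5 Nm.
- base_plate (a point): Centre of the top face of the round black kettle base, 150 mm across and 21 mm high, fixed to the surface; its flat cord runs back towards the wall. The kettle stands centred on it at the start.
- tea_mug: White mug with red bands, 87 x 124 x 97 mm, origin under its middle; leave it alone (moved less than 30 mm).
- blue_cup: Small light-blue cup, 63 x 87 x 51 mm, origin under its middle; leave it alone (moved less than 30 mm). Mug and cup may have changed places.
- teaspoon: Steel teaspoon, 138 x 28 x 12 mm, lying near the front edge, origin under its middle; leave it alone (moved less than 30 mm).
Things that resemble listed ones, but are neither listed nor needed, are in the scene too. Of the things that look like the part that bears base_plate, the larger one is meant.

How it is judged:
On the way, in this order (a step that is already met when the one before it is completed fails the run):
1. the lid is snapped fully shut while the kettle stands on its base (value of joint kettle_lid below 0.05 rad and z of electric_kettle in the frame of base_plate below 0.008 m), for 0.3 s.
2. the kettle is lifted clear of its base, lid shut (value of joint kettle_lid below 0.05 rad and z of electric_kettle in the frame of base_plate above 0.03 m and contact force between electric_kettle and kettle_base below 0.1 N), for 0.3 s.
At the end, for the whole second after the job is handed in: The fingers hold the kettle by its handle (within 10 cm of the grip block), its underside 3 to 12 cm above the base plate, touching it nowhere, its axis within 6 cm of the plate's centre, tilted under 8 degrees, slower than 3 cm/s and 0.15 rad/s, lid shut (under 0.05 rad) (all of step 2 and z of electric_kettle in the frame of base_plate below 0.12 m and horizontal distance between electric_kettle and base_plate below 0.06 m and angle between electric_kettle's own z axis and vertical below 0.14 rad and linear speed of electric_kettle below 0.03 m/s and angular speed of electric_kettle below 0.15 rad/s and contact force between the fingers and electric_kettle above 2 N and distance between the grasp point and handle_top below 0.1 m); the arm keeps its last pose, push and grip.
It fails at once if the kettle is lifted while its lid is not shut (value of joint kettle_lid above 0.12 rad and z of electric_kettle in the frame of base_plate above 0.02 m).
It fails at once if the kettle is tipped more than 20 degrees (angle between electric_kettle's own z axis and vertical above 0.35 rad).
It fails at once if the mug, the cup or the teaspoon is disturbed (distance of any of tea_mug, blue_cup, teaspoon from where it was at the start of the episode above 0.03 m).
It also fails if it takes over 48 s, if anything falls off the work surface, if the arm or the gripper's body presses on something with over 40 N, if the wrist force passes 120 N, or if a joint passes its speed limit or range.

### The arm

A 6-joint arm with a two-finger parallel gripper is mounted at the origin on a cart in front of the work surface, level with it; the furniture and walls round the work are solid. World frame = base frame: x ahead of the robot, y to its left, z up, the work surface at z = 0. Lengths are in m, angles in rad, forces in N, time in s.
With the tool pointing down it reaches from about 0.25 to 0.775 m from the base axis. Payload 4 kg.
Tool frame: the origin (TCP) lies midway between the tips of the shut fingers; the grasp point (between the pads) lies 19 mm behind it; z points along the fingers, y is the direction in which the jaws open and shut (so a half turn about z gives the same grasp; the last joint's range is limited). The gripper opens to 94 mm and grips with 3 to 60 N. Pads are 16 mm wide; open, the fingers measure 119 mm over their backs; the gripper's body (75 mm by 177 mm) begins 78 mm behind the grasp point.
Start: joints at [1.062, 0.087, 1.371, -0, 1.684, -0.103], TCP at [0.217, 0.505, 0.206] pointing down, gripper open.
Joint ranges: [-3.1, 3.1], [-0.76, 2.03], [0.27, 2.55], [-1.08, 4.22], [0.17, 2.65], [-2.57, 2.57]. Speed limits (rad/s): [2.79, 2.79, 3.14, 3.14, 3.14, 3.14].

### API

Orientations are given as [roll, pitch, yaw] about the fixed x, y, z axes, in that order (R = Rz(yaw) Ry(pitch) Rx(roll)).
In Python, from bench import get_obs, snapshot, ticket gives the robot as it stands.
- The arm moves only by the shell command python3 -m creep 'ROWS' [OPENING]. ROWS is JSON, a list that holds one entry, the list of rows, each a list of 4 numbers: the shift along the tool's x, y, z in mm, then the turn about the tool's z in degrees. A call has 1 to 8 rows; each row shifts and turns the commanded pose from where the row before left it, along the tool's axes as they then stand; what a row does not reach is not made up. A row lasts 1/8 s, in which the tool goes at most 62.5 mm and 10.7 degrees, less where a joint would pass 70% of its speed; a pose out of reach is approached as far as the arm can. A call with a gripper value outside its range is refused whole. OPENING is the opening, from 0 (shut) to 1 (fully open), set as the call begins (- or left out, the last holds). The fingers move at their own pace and stop on an object; the grip force is fixed at half the most. Time passes only in rows, so rows that do not move let the fingers close. It gives the time, the measured TCP pose, the force and the opening at its end, in the units of the state.
- get_obs(): the state, without advancing time (a new reading comes with each control period).
- snapshot(name): name is "scene" or "top" or "wrist"; returns a dict with "color" (384x512x3 uint8, red, green, blue), "depth" (384x512 float32, m along the optical axis (not along the pixel's ray), 0 where there is no reading), "fx", "fy", "cx", "cy" (pixels), "extrinsics" (4x4, takes a point from world to camera coordinates). Camera axes: x right, y down, z forward; pixel columns grow to the right and rows downward; lengths in m; the calibration is good to about 2 mm. A picture is of the moment at which its call begins.
- ticket.close_job(): hands the job in, once; it reports no verdict.
The state is a dict: "time": time; "joint_positions": joint angles; "qvel": joint speeds; "joint_torque": joint torques, N m; "tool_pos": TCP position; "ee_rot": TCP orientation; "wrist_force": force on the tool from outside, world axes, zero at the start; "wrist_torque": the same for the moment, N m; "width": finger opening in m.
Only numpy, scipy, OpenCV 4.12 (cv2) and the standard library are available. Lean on these libraries where they do the work, as an engineer would, in place of code of your own. Each camera call takes 0.05 s, during which the arm holds its last target. There are 200 camera calls.

## Working session

There is one attempt and no reset: what is moved stays moved. The work goes in short steps, Python scripts to look and compute and a shell command to move; the robot and the scene stay as the last step left them, time stands still between calls to the robot, and variables do not carry over. Pictures are saved under pics/ and viewed, on a budget of 10 in all, crops included, one or two more only if the job needs it, and the job is handed in when it is done.

```bash
mkdir -p pics; ls; cat > h.py <<'E'
import numpy as np, cv2
from bench import get_obs, snapshot, ticket
def snap(name,tag):
    s=snapshot(name); np.savez(f'pics/{tag}.npz',**s); cv2.imwrite(f'pics/{tag}.png',s['color'][:,:,::-1]); return s
def load(tag): return dict(np.load(f'pics/{tag}.npz'))
def cloud(s):
    v,u=np.mgrid[:384,:512]; d=s['depth']
    p=np.stack([(u-s['cx'])/s['fx']*d,(v-s['cy'])/s['fy']*d,d],-1)
    E=np.linalg.inv(s['extrinsics']); P=p@E[:3,:3].T+E[:3,3]; P[d<=0]=np.nan; return P
E
python3 - <<'E'
from h import *
a=snap('scene','s0');b=snap('top','t0')
cv2.imwrite('pics/both.png',cv2.resize(np.vstack([a['color'],b['color']])[:,:,::-1],None,fx=.78,fy=.78))
o=get_obs();print(o)
for n in 's0','t0': print(np.linalg.inv(load(n)['extrinsics']).round(2))
E
```

```text
pics
{'time': 0.1, 'joint_positions': array([ 1.06192423e+00,  8.78659676e-02,  1.37208551e+00, -3.59892184e-05,
        1.68359891e+00, -1.03091283e-01]), 'qvel': array([ 0.00061799, -0.00014024, -0.00548327, -0.00038692,  0.00128452,
        0.00059496]), 'joint_torque': array([ 1.80398583e-03, -3.41248906e+01, -3.03302407e+01,  7.18948245e-02,
        3.03803163e-02, -1.24592216e-04]), 'tool_pos': array([0.2168754 , 0.50490009, 0.20443842]), 'ee_rot': array([-3.13964163e+00, -1.65889380e-04,  2.73580767e+00]), 'wrist_force': array([-0.39201958,  0.83555691, -0.19007386]), 'wrist_torque': array([ 0.01679966, -0.0075569 ,  0.06700498]), 'width': 0.09399060520301651}
[[ 0.93 -0.25  0.29  0.07]
 [-0.38 -0.65  0.66 -0.91]
 [ 0.02 -0.72 -0.69  1.15]
 [ 0.    0.    0.    1.  ]]
[[-0.07 -0.98  0.2   0.28]
 [-1.    0.06 -0.02  0.02]
 [ 0.   -0.2  -0.98  1.18]
 [ 0.    0.    0.    1.  ]]
```

View pics/both.png

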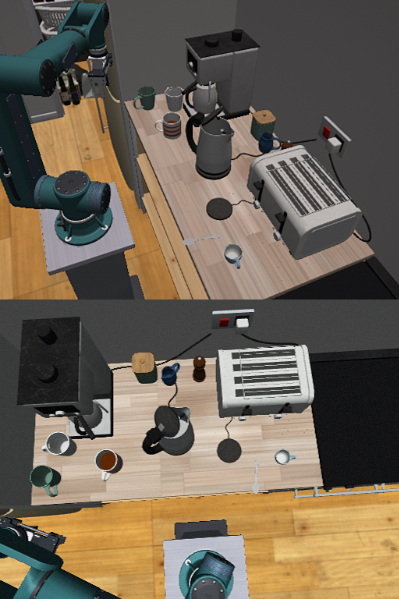

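The scene view shows the kettle at about (212,145), with its lid raised and its handle to the lower left. In the top view it is at about (168,430), and a separate small black disc lies at (228,452). The disc is smaller than the plate under the kettle, so base_plate is the one under the kettle. I'll confirm both in an enlarged crop.

```bash
python3 - <<'E'
from h import *
s=load('t0');P=cloud(s)
c=cv2.resize(s['color'][115:225,165:315,::-1],None,fx=5,fy=5,interpolation=cv2.INTER_CUBIC)
for u in range(170,315,20): cv2.putText(c,str(u),((u-165)*5,10),0,.4,(0,0,255))
for v in range(120,225,20): cv2.putText(c,str(v),(0,(v-115)*5),0,.4,(0,0,255))
cv2.imwrite('pics/c1.png',c)
for n in 's0','t0':
    P=cloud(load(n)).reshape(-1,3)
    P=P[(P[:,0]>.3)&(P[:,0]<.75)&(abs(P[:,1]-.17)<.17)]
    for lo,hi in [(.03,.06),(.08,.12),(.15,.18),(.2,.235),(.24,.4)]:
        q=P[(P[:,2]>lo)&(P[:,2]<hi)]
        print(n,lo,len(q),q.min(0).round(3),q.max(0).round(3),q.mean(0).round(3))
E
```

```text
s0 0.03 384 [0.434 0.01  0.03 ] [0.625 0.34  0.06 ] [0.514 0.13  0.046]
s0 0.08 632 [0.431 0.01  0.08 ] [0.626 0.339 0.12 ] [0.523 0.099 0.098]
s0 0.15 581 [0.478 0.017 0.15 ] [0.649 0.337 0.18 ] [0.551 0.091 0.165]
s0 0.2 732 [0.479 0.017 0.2  ] [0.651 0.338 0.235] [0.559 0.082 0.218]
s0 0.24 432 [0.494 0.053 0.24 ] [0.596 0.175 0.319] [0.537 0.102 0.278]
t0 0.03 361 [0.433 0.011 0.031] [0.634 0.34  0.06 ] [0.542 0.146 0.046]
t0 0.08 336 [0.432 0.01  0.08 ] [0.635 0.339 0.12 ] [0.506 0.142 0.098]
t0 0.15 219 [0.478 0.017 0.15 ] [0.647 0.333 0.18 ] [0.531 0.096 0.165]
t0 0.2 549 [0.482 0.016 0.2  ] [0.651 0.339 0.235] [0.551 0.093 0.22 ]
t0 0.24 1293 [0.496 0.054 0.24 ] [0.653 0.34  0.319] [0.547 0.106 0.278]
```

View pics/c1.png

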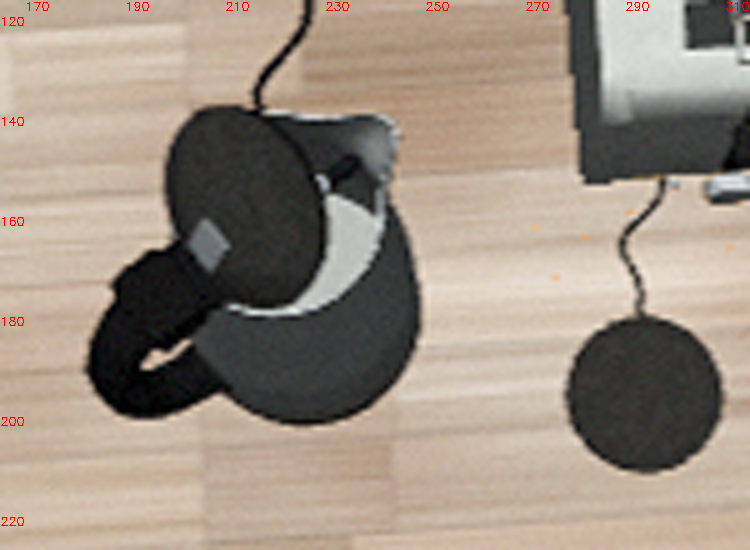

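The crop shows the kettle with its lid open, centred at about (208,157). The spout is at (237,143) and the grip block is at about (195,172). Two discs could be the base: the plate hidden under the kettle (150 mm) and the bare disc at (292,194), about 31 px across. The 150 mm one carrying the kettle is meant. Next I measure the kettle's axis, yaw, lid and block.

```bash
python3 - <<'E'
from h import *
T=cloud(load('t0'))
print('disc w', np.linalg.norm(T[194,278]-T[194,306]))
for v in range(162,192,3): print(v,[tuple((T[v,u]*1000).round().astype(int)) for u in range(182,210,4)])
print('spout',T[143:147:2,236:242:2].round(3).tolist())
L=np.concatenate([cloud(load(n)).reshape(-1,3) for n in('s0','t0')])
L=L[(L[:,2]>.243)&(L[:,0]>.45)&(L[:,0]<.61)&(L[:,1]>.04)&(L[:,1]<.18)]
c=np.median(L,0)
for _ in range(5):
    u,s,vt=np.linalg.svd(L-L.mean(0),full_matrices=False); n=vt[2]*np.sign(vt[2,2]); d=(L-L.mean(0))@n; L=L[abs(d)<max(.003,2*d.std())]
print('lid n',n,'c',L.mean(0),len(L),'angle',np.arccos(n[2]),'handle dir deg',np.degrees(np.arctan2(n[1],n[0])))
# body circle fit at heights
from scipy.optimize import least_squares
for lo in(.03,.06,.09,.12,.15):
    A=np.concatenate([cloud(load(n)).reshape(-1,3) for n in('s0','t0')])
    q=A[(A[:,2]>lo)&(A[:,2]<lo+.03)&(A[:,0]>.38)&(A[:,0]<.62)&(A[:,1]>-.02)&(A[:,1]<.2)]
    r=least_squares(lambda p:np.hypot(*(q[:,:2]-p[:2]).T)-p[2],[.52,.08,.07],loss='soft_l1',f_scale=.002)
    print(lo,len(q),r.x)
E
```

```text
disc w 0.09141167589173448
162 [(np.int64(628), np.int64(228), np.int64(3)), (np.int64(627), np.int64(215), np.int64(3)), (np.int64(625), np.int64(201), np.int64(5)), (np.int64(625), np.int64(188), np.int64(2)), (np.int64(624), np.int64(174), np.int64(5)), (np.int64(550), np.int64(131), np.int64(251)), (np.int64(545), np.int64(119), np.int64(265))]
165 [(np.int64(618), np.int64(229), np.int64(-1)), (np.int64(617), np.int64(215), np.int64(1)), (np.int64(617), np.int64(202), np.int64(-2)), (np.int64(617), np.int64(189), np.int64(-3)), (np.int64(546), np.int64(143), np.int64(239)), (np.int64(544), np.int64(132), np.int64(242)), (np.int64(539), np.int64(120), np.int64(258))]
168 [(np.int64(608), np.int64(229), np.int64(-1)), (np.int64(607), np.int64(216), np.int64(0)), (np.int64(605), np.int64(202), np.int64(3)), (np.int64(535), np.int64(153), np.int64(250)), (np.int64(534), np.int64(142), np.int64(251)), (np.int64(536), np.int64(132), np.int64(244)), (np.int64(534), np.int64(121), np.int64(246))]
171 [(np.int64(597), np.int64(229), np.int64(2)), (np.int64(596), np.int64(216), np.int64(1
[... 2034 characters left out ...]
7)), (np.int64(502), np.int64(170), np.int64(145)), (np.int64(515), np.int64(167), np.int64(82)), (np.int64(516), np.int64(156), np.int64(71)), (np.int64(516), np.int64(144), np.int64(68))]
spout [[[0.613, 0.039, 0.205], [0.613, 0.034, 0.205], [0.611, 0.028, 0.207]], [[0.611, 0.04, 0.192], [0.608, 0.034, 0.2], [0.606, 0.028, 0.207]]]
lid n [-0.40652429  0.49630158  0.76708718] c [0.54981615 0.09549557 0.28612881] 1327 angle 0.6965079133579903 handle dir deg 129.32115883012483
0.03 467 [0.5516415  0.07495446 0.05820902]
0.06 570 [0.57039171 0.09858255 0.08424359]
0.09 587 [0.57848241 0.11193905 0.09671503]
0.12 694 [0.56457505 0.08779358 0.06921415]
0.15 733 [0.56445446 0.08779677 0.06551275]
```

```bash
python3 -m creep '[[[0,0,-40,9],[0,0,-40,9],[0,0,-40,9.7],[0,0,-40,0],[0,0,-40,0]]]' 0; python3 - <<'E'
from h import *
P=np.concatenate([cloud(load(n)).reshape(-1,3) for n in('s0','t0')])
for lo,hi in [(.26,.33),(.33,.6)]:
    q=P[(P[:,2]>lo)&(P[:,2]<hi)&(P[:,0]>.3)&(P[:,1]>.18)]
    print(lo,len(q),np.percentile(q,[1,50,99],axis=0).round(3).tolist(), 'miny',q[:,1].min(),'minx',q[:,0].min())
E
```

```text
time: 0.72
tool_pos: [0.217, 0.5051, 0.4062]
ee_rot: [-3.141, 0.0, 2.252]
wrist_force: [0.6, 0.5, -0.3]
width: 0.0473
0.26 8577 [[0.316, 0.189, 0.261], [0.761, 0.381, 0.3], [0.944, 0.817, 0.329]] miny 0.1800360210944485 minx 0.300374303628654
0.33 27853 [[0.324, 0.193, 0.332], [0.776, 0.45, 0.381], [0.945, 0.708, 0.571]] miny 0.18006987602035898 minx 0.30033082240981385
```

```bash
python3 -m creep '[[[-36,-16,0,0],[-36,-16,0,0],[-36,-16,0,0],[-36,-16,0,0],[-36,-16,0,0],[-36,-16,0,0],[-36,-16,0,0],[-37,-15,0,0]]]' && python3 -m creep '[[[-34,17,0,0],[-34,17,0,0],[-34,17,0,0],[-34,17,0,0],[-34,17,0,0],[-34,17,0,0],[-34,17,0,0],[-33,17,0,0]]]'&& python3 -m creep '[[[0,0,0,0],[0,0,0,0]]]'; python3 - <<'E'
from h import *
snap('wrist','w1')
E
```

```text
time: 1.72
tool_pos: [0.3005, 0.1996, 0.4051]
ee_rot: [-3.141, -0.0, 2.253]
wrist_force: [0.5, 0.0, 1.4]
width: 0.0003
time: 2.72
tool_pos: [0.578, 0.0755, 0.4048]
ee_rot: [-3.141, -0.001, 2.252]
wrist_force: [0.4, -0.5, -0.0]
width: 0.0003
time: 2.98
tool_pos: [0.5765, 0.0763, 0.4052]
ee_rot: [-3.141, -0.001, 2.253]
wrist_force: [0.4, -0.3, 0.8]
width: 0.0003
```

View pics/w1.png

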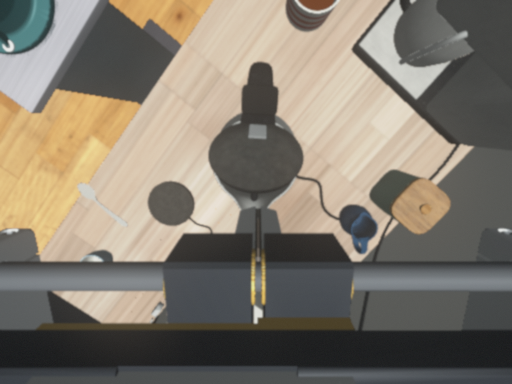

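The wrist view shows the handle block at (260,95), the lid at (256,157) and the spout at (257,200). The kettle is lined up with the tool axes and the fingertips are over the lid's centre line. Next I press down.

```bash
python3 -m creep '[[[0,0,30,0],[0,0,30,0],[0,0,30,0],[0,0,8,0],[0,0,8,0],[0,0,8,0],[0,0,8,0],[0,0,8,0]]]' && python3 -m creep '[[[0,0,5,0],[0,0,5,0],[0,0,3,0],[0,0,3,0],[0,0,0,0]]]'
```

```text
time: 4.03
tool_pos: [0.577, 0.0761, 0.2752]
ee_rot: [3.141, 0.0, 2.252]
wrist_force: [0.1, 0.1, 0.2]
width: 0.0007
time: 4.65
tool_pos: [0.5764, 0.0763, 0.2582]
ee_rot: [-3.14, -0.002, 2.253]
wrist_force: [-0.1, -0.5, 0.4]
width: 0.0003
```

```bash
python3 -m creep '[[[0,0,2,0],[0,0,2,0],[0,0,0,0]]]' && python3 -m creep '[[[0,0,2,0],[0,0,2,0],[0,0,0,0]]]'&& python3 -m creep '[[[0,0,2,0],[0,0,2,0],[0,0,0,0]]]'
```

```text
time: 5.03
tool_pos: [0.5768, 0.0762, 0.2551]
ee_rot: [-3.141, -0.0, 2.252]
wrist_force: [-0.5, -0.2, -0.6]
width: 0.0003
time: 5.4
tool_pos: [0.5768, 0.0761, 0.2512]
ee_rot: [-3.141, -0.0, 2.252]
wrist_force: [0.0, -0.4, 0.2]
width: 0.0005
time: 5.78
tool_pos: [0.5777, 0.0756, 0.249]
ee_rot: [3.139, 0.003, 2.252]
wrist_force: [-0.1, -2.3, 5.2]
width: 0.0006
```

```bash
for i in 1; do python3 -m creep '[[[0,0,2,0],[0,0,2,0],[0,0,0,0]]]'; python3 -m creep '[[[0,0,2,0],[0,0,1,0],[0,0,0,0]]]'; done; python3 - <<'E'
from h import *
snap('wrist','w2');snap('scene','s2')
E
```

```text
time: 6.15
tool_pos: [0.5792, 0.0747, 0.2482]
ee_rot: [3.135, 0.008, 2.251]
wrist_force: [2.6, -3.1, 12.3]
width: 0.0001
time: 6.52
tool_pos: [0.5803, 0.074, 0.2476]
ee_rot: [3.132, 0.012, 2.25]
wrist_force: [1.7, -5.1, 17.3]
width: 0.0006
```

```bash
python3 -m creep '[[[0,0,2,0],[0,0,2,0],[0,0,0,0],[0,0,0,0]]]'; python3 -m creep '[[[0,0,-10,0],[0,0,-15,0],[0,0,-30,0],[0,0,-30,0],[0,0,-30,0],[0,0,-30,0],[0,0,0,0]]]' 1; python3 - <<'E'
from h import *
s=snap('wrist','w3');t=snap('top','t3');a=snap('scene','s3')
cv2.imwrite('pics/v3.png',np.hstack([cv2.resize(a['color'][90:250,200:340],(400,457)),cv2.resize(s['color'][40:230,170:340],(400,457))])[:,:,::-1])
for n in 'w3','s3':
    P=cloud(load(n)).reshape(-1,3); L=P[(P[:,2]>.232)&(P[:,2]<.30)&(np.hypot(P[:,0]-.575,P[:,1]-.076)<.045)]
    B=P[(abs(P[:,2]-.250)<.004)&(np.hypot(P[:,0]-.5175,P[:,1]-.148)<.045)]
    u,_,vt=np.linalg.svd(L-L.mean(0),full_matrices=False); print(n,len(L),L.mean(0),vt[2])
    h=np.array([-.629,.777]);x=np.array([.777,.629]);r=B[:,:2]-[.5175,.148]
    print(len(B),np.percentile(r@h,[2,50,98]),np.percentile(r@x,[2,50,98]),B[:,2].mean(), cv2.minAreaRect(r.astype(np.float32)*1000))
E
```

```text
time: 7.12
tool_pos: [0.5817, 0.073, 0.2468]
ee_rot: [3.128, 0.017, 2.249]
wrist_force: [2.9, -6.7, 23.8]
width: 0.0005
time: 8.0
tool_pos: [0.5774, 0.0765, 0.3834]
ee_rot: [3.139, 0.002, 2.253]
wrist_force: [-0.6, 0.6, 0.9]
width: 0.0672
w3 3727 [0.57159911 0.08009527 0.24474322] [ 0.05969965 -0.07031478  0.9957368 ]
1260 [-0.04247822  0.0036349   0.02054002] [-0.01638421  0.00363591  0.0238856 ] 0.24933008255089195 ((10.08858585357666, -6.60235595703125), (42.955902099609375, 66.66401672363281), 39.18399429321289)
s3 450 [0.57080791 0.07300465 0.24463697] [ 0.05759746 -0.10100251  0.99321751]
110 [-4.18639909e-02 -9.03618041e-05  1.79422623e-02] [-0.01740141  0.00083832  0.02280775] 0.2501008343646222 ((7.512289524078369, -9.499149322509766), (45.12527084350586, 62.209747314453125), 30.19394874572754)
```

View pics/v3.png

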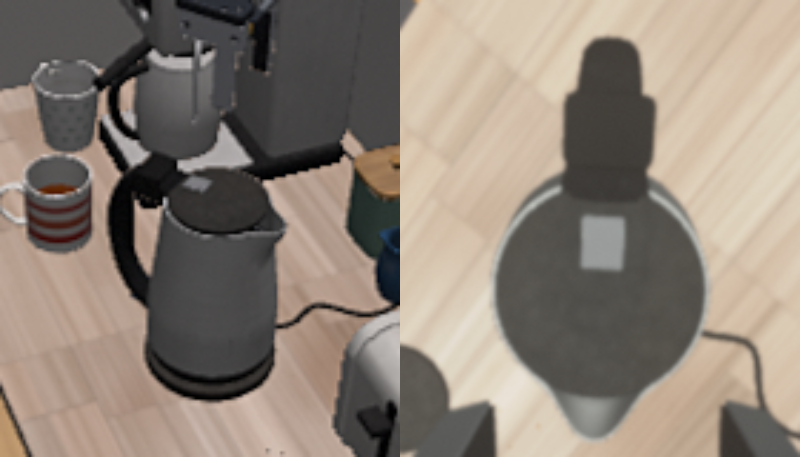

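The lid looks flush and shut in both views. The grip block spans about (563–655, 92–165) in the right-hand crop, so its centre is at wrist pixel (258,93). I'll convert that to world coordinates and compare the lid's height profile.

```bash
python3 - <<'E'
from h import *
P=cloud(load('w3')); p=np.nanmedian(P[91:96,254:263].reshape(-1,3),0); print('block',p)
h=np.array([-.629,.777]);x=np.array([.777,.629])
for v in range(70,215,6): print(v,(P[v,256]*1000).round(),end=' ')
d=p[:2]-get_obs()['tool_pos'][:2]; print('\nmove',d@h,d@x,get_obs()['tool_pos'],get_obs()['width'])
for v in (85,92,100): print([(u,round(float(P[v,u,2]),3),(round(float(P[v,u,:2]@x)-float(p[:2]@x),3))) for u in range(234,284,4)])
E
```

```text
block [0.51670017 0.15479595 0.25015019]
70 [498. 174. 235.] 76 [503. 168. 240.] 82 [508. 162. 250.] 88 [512. 157. 250.] 94 [516. 153. 250.] 100 [520. 147. 251.] 106 [524. 143. 249.] 112 [528. 138. 245.] 118 [532. 133. 243.] 124 [536. 127. 242.] 130 [540. 122. 246.] 136 [545. 117. 248.] 142 [549. 111. 248.] 148 [553. 106. 250.] 154 [558. 100. 246.] 160 [562.  95. 247.] 166 [567.  89. 245.] 172 [571.  84. 247.] 178 [576.  78. 247.] 184 [581.  72. 247.] 190 [586.  66. 245.] 196 [591.  60. 243.] 202 [596.  53. 240.] 208 [608.  39. 208.] 214 [611.  35. 220.] 
move 0.09870594449316332 0.0027963606758717513 [0.5766512  0.07629306 0.37920054] 0.07919691462119652
[(234, -0.001, -0.047), (238, 0.001, -0.039), (242, 0.249, -0.018), (246, 0.25, -0.013), (250, 0.25, -0.009), (254, 0.25, -0.004), (258, 0.249, -0.0), (262, 0.249, 0.004), (266, 0.25, 0.009), (270, 0.25, 0.013), (274, 0.251, 0.017), (278, 0.245, 0.022), (282, -0.001, 0.048)]
[(234, 0.001, -0.047), (238, 0.0, -0.039), (242, 0.25, -0.018), (246, 0.25, -0.013), (250, 0.25, -0.009), (254, 0.249, -0.004), (258, 0.252, -0.0), (262, 0.25, 0.004), (266, 0.25, 0.009), (270, 0.251, 0.013), (274, 0.249, 0.018), (278, 0.002, 0.041), (282, 0.0, 0.049)]
[(234, 0.0, -0.047), (238, -0.001, -0.039), (242, 0.25, -0.018), (246, 0.25, -0.013), (250, 0.25, -0.009), (254, 0.249, -0.004), (258, 0.251, 0.0), (262, 0.25, 0.004), (266, 0.25, 0.009), (270, 0.251, 0.013), (274, 0.248, 0.018), (278, -0.001, 0.041), (282, -0.0, 0.049)]
```

The lid's face is flat at z≈0.247, against 0.246 predicted for shut, so it is shut. Next I move over the block, open fully, and go down to a TCP height of about 0.214.

```bash
python3 -m creep '[[[25,1,0,0],[25,1,0,0],[25,0,0,0],[22,0,0,0],[0,0,0,0],[0,0,0,0]]]' 1; python3 -m creep '[[[0,0,30,0],[0,0,30,0],[0,0,20,0],[0,0,20,0],[0,0,10,0],[0,0,0,0]]]'; python3 -m creep '[[[0,0,14,0],[0,0,14,0],[0,0,14,0],[0,0,12,0],[0,0,0,0]]]'
```

```text
time: 8.9
tool_pos: [0.5173, 0.1527, 0.3813]
ee_rot: [-3.141, 0.0, 2.252]
wrist_force: [0.2, 0.1, 0.2]
width: 0.0939
time: 9.65
tool_pos: [0.5174, 0.1522, 0.2706]
ee_rot: [-3.14, -0.001, 2.251]
wrist_force: [0.3, -1.1, 0.5]
width: 0.0938
time: 10.28
tool_pos: [0.5166, 0.1526, 0.2158]
ee_rot: [-3.139, -0.001, 2.252]
wrist_force: [1.2, -0.3, -0.2]
width: 0.0941
```

```bash
python3 -m creep '[[[0,0,0,0],[0,0,0,0],[0,0,0,0],[0,0,0,0],[0,0,0,0],[0,0,0,0],[0,0,0,0],[0,0,0,0]]]' 0; python3 -m creep '[[[0,0,-2,0],[0,0,-2,0],[0,0,-2,0],[0,0,-2,0],[0,0,0,0]]]'; python3 - <<'E'
from h import *
a=snap('scene','s4');o=get_obs();print(o['wrist_torque'],o['width'])
cv2.imwrite('pics/v4.png',cv2.resize(a['color'][70:260,180:360],(570,600))[:,:,::-1])
E
```

```text
time: 11.28
tool_pos: [0.5173, 0.1526, 0.2175]
ee_rot: [-3.141, -0.0, 2.252]
wrist_force: [-0.9, -0.1, 0.7]
width: 0.0442
time: 11.9
tool_pos: [0.5175, 0.1527, 0.2257]
ee_rot: [3.141, 0.0, 2.252]
wrist_force: [-0.2, -0.4, -2.6]
width: 0.0439
[0.14390219 0.11263292 0.000966  ] 0.04406951870214067
```

View pics/v4.png

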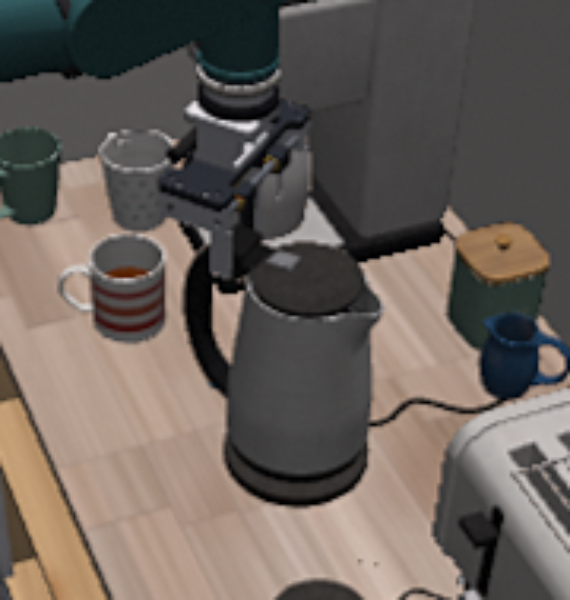

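The grip is firm: the opening is 44 mm, which is the block's width. The view shows the block between the fingers at about (225,250), the kettle level and the lid flush at (305,275). The wrist force reads about the kettle's weight, so I lift on slowly.

```bash
python3 -m creep '[[[0,0,-5,0],[0,0,-8,0],[0,0,-8,0],[0,0,-8,0],[0,0,-8,0],[0,0,-8,0],[0,0,-5,0],[0,0,-3,0]]]'; python3 -m creep '[[[0,0,0,0],[0,0,0,0],[0,0,0,0],[0,0,0,0],[0,0,0,0],[0,0,0,0],[0,0,0,0],[0,0,0,0]]]'; python3 - <<'E'
from h import *
a=snap('scene','s5');o=get_obs();print(o['wrist_torque'],o['width'],abs(o['qvel']).max())
cv2.imwrite('pics/v5.png',cv2.resize(a['color'][70:260,180:360],(570,600))[:,:,::-1])
P=cloud(a).reshape(-1,3)
h=np.array([-.629,.777]);r=(P[:,:2]-[.567,.088])
L=P[(P[:,2]>.285)&(P[:,2]<.325)&(np.hypot(*(r+.012*h).T)<.042)]
for _ in range(4):
    u,_,vt=np.linalg.svd(L-L.mean(0),full_matrices=False);d=(L-L.mean(0))@vt[2];L=L[abs(d)<.006]
print('lid',len(L),L.mean(0),vt[2])
E
```

```text
time: 12.95
tool_pos: [0.5174, 0.1527, 0.2789]
ee_rot: [3.141, 0.0, 2.252]
wrist_force: [0.2, -0.1, -3.8]
width: 0.0441
time: 13.95
tool_pos: [0.5174, 0.1527, 0.2785]
ee_rot: [3.141, -0.0, 2.252]
wrist_force: [-0.5, -0.2, -3.3]
width: 0.044
[ 0.08476204  0.12063159 -0.0329984 ] 0.0444059768891474 0.002293209920607813
lid 405 [0.57274245 0.07557311 0.3056619 ] [ 0.05841613 -0.07528335  0.99544963]
```

View pics/v5.png

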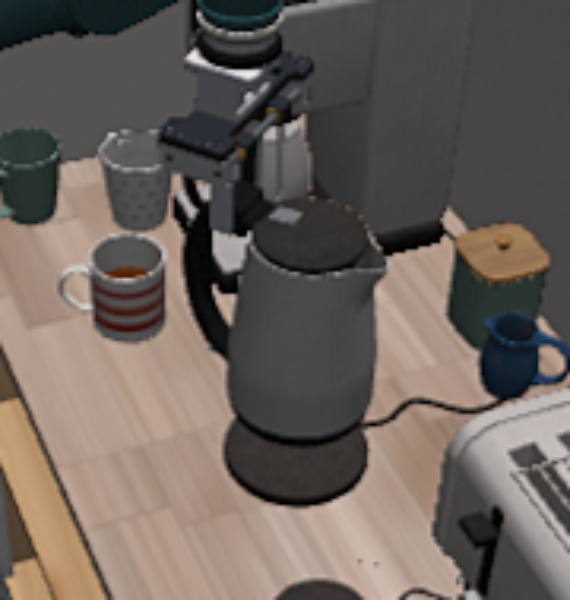

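The kettle hangs clear above its base, with its foot at (300,425) and the bare plate at (295,465). It is level, with the lid flush. The fitted lid plane matches the one from before the lift and sits 61 mm higher, so I hand the job in.

```bash
python3 -c "
from bench import ticket
ticket.close_job()"
```

```text
the job is handed in; nothing more can be done
```

I pressed the lid shut, gripped the kettle by its handle block and lifted it straight up. I handed the job in at about 14 s with the kettle held about 6 cm above its base; no verdict was reported.

**Lid:** I pushed it down with closed fingertips, up to about 24 N. After I backed off, its top face sat at about z = 0.247 m, against 0.246 m predicted for shut. It looked flush in every later picture.

**Grip and lift:** The opening read 44 mm, which matches the block's width. After the lift the tool was 61 mm higher, the wrist carried about 3.3 N, and the joints were still (under 0.003 rad/s).

**Level:** A plane fitted to the lid's face slopes about 5° towards the spout, which disagrees with a flat lid. The same slope appeared before the lift, while the kettle stood on its base, so I took it as the lid's shape or rim points in the fit. It did not change with the lift.

**Mug, cup and teaspoon:** The arm never went near them. I did not measure their positions afterwards.

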